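Carry the mandarin orange on its tray to the riser

TASK

Lift the tray by its arched handle clear of the console and, close to where it stood, tilt it so that the orange rolls to the middle of the bowed trough, then keep it balanced within 3 cm of the middle for three seconds. Carry the tray across to the low dark riser without the orange running off towards either end, set it down gently, squarely and centrally on the riser, let go and back away, with the orange resting near the middle. Never touch the orange, never tip the tray steeply, and leave the other things on the console alone.

Things in the scene. Friction and masses are not known exactly. Their poses are not given: they have to be found in the camera images.
- tray: Pale wooden tray with an arched handle, 300 mm long (y axis), 110 mm wide (x), about 400 g (+-20 %) without the orange; loose on the console. Origin: centre of its flat underside, z up. A trough runs along y between side boards 40 mm high and end boards 66 mm high, so the orange's centre can travel from y = -104 to +104 mm.
- tray_grip (a point): Centre of the handle's top bar, 141 mm above the tray's underside, over its middle (axes as the tray's). The bar runs along x, 130 mm over its posts, 14 mm thick along y, square-edged, 130 to 152 mm above the underside. Grip it from above, fingers closing along y. Its posts (10 x 16 mm) stand at x = -60 and +60 mm; the orange passes below it, its top at 94 mm.
- tray_trough (a point): Middle of the trough floor, its highest point lengthwise, 22 mm above the underside. The floor is bowed up: at y from the middle it falls away outwards with slope y / 1.6 m (radius 1600 mm), so on a level tray the orange stays only within about 15 mm of the middle and otherwise runs to an end in a second or two. Sideways it climbs 7 degrees from the centre line.
- orange: Mandarin orange, ball of radius 36 mm, 120 g (hidden, 0.7 to 1.4 times), loose in the trough, at first resting on the tray's -y end board. Origin: its centre, 58 mm above the underside at the middle. Rolls with 7.0 m/s2 along the trough per rad of local slope (tray tilt plus bow), less a rolling resistance worth about 0.012 rad. Accelerating the tray lengthwise by a acts like a tilt of a/g.
- riser: Low dark wooden display riser fixed on the console, a plain flat block 180 mm (x) by 370 mm (y) and 30 mm high. Origin at the centre of its underside, so its top is 30 mm above the console. The tray's length goes along the riser's length (y axis).
- coaster: Bystander: round grey aluminium coaster, 96 mm diameter, 8 mm thick, between tray and riser; origin at the centre of its underside.
- tealight: Bystander: glass tealight holder, open cup 60 mm in diameter, 50 mm high, standing on the coaster (its rim is 58 mm above the console); origin at the centre of its underside.
- remote: Bystander: black plastic TV remote, 46 x 165 x 18 mm, lying on the console; origin at the centre of its underside.
- vase: Bystander: white ceramic bud vase, 74 mm in diameter, 140 mm high, standing on the console; origin at the centre of its underside.
Not all that is in view belongs to the job. Of the things like the orange, leave any that is brown; of the rest the smaller one is meant.

How it is judged:
By the outcome, as a careful person would: the job done as asked, in the order asked, and still so for the second after the job is handed in, with the robot touching nothing.
It also fails if it takes over 72 s, if anything falls off the work surface, if the arm or the gripper's body presses on something with over 40 N, if the wrist force passes 120 N, or if a joint passes its speed limit or range.

ROBOT

A 6-joint arm with a two-finger parallel gripper is mounted at the origin on the work surface. World frame = base frame: x ahead of the robot, y to its left, z up, the work surface at z = 0. Lengths are in m, angles in degrees, forces in N, time in s.
With the tool pointing down it reaches from about 0.375 to 0.9 m from the base axis. Payload 3.1 kg.
Tool frame: the origin (TCP) lies between the finger pads; the fingertips stand 11 mm ahead of it and the grasp point (between the pads) lies 8 mm behind it; z points along the fingers, y is the line along which they close (so a half turn about z gives the same grasp; the last joint's range is limited). The gripper opens to 87 mm and grips with 3 to 60 N. Pads are 19 mm wide; open, the fingers measure 117 mm over their backs; the gripper's body (75 mm by 190 mm) begins 51 mm behind the grasp point.
Start: joints at [-76.003, 30.224, 82.088, -0, 67.689, -10.227], TCP at [0.256, -0.57, 0.234] pointing down, gripper open.
Joint ranges: [-176.69, 176.69], [-43.24, 126.21], [12.49, 139.97], [-82, 262], [0, 151.66], [-163.58, 163.58]. Speed limits (degrees/s): [159.86, 159.86, 180, 180, 180, 180].

INTERFACE

Orientations are given as a 3x3 rotation matrix whose columns are the frame's x, y, z axes.
In Python, from rig import bot, viewer, workorder, models gives the robot as it stands.
- The arm moves only by the shell command python3 -m jog 'ROWS'. ROWS is JSON, a list of rows, each a list of 7 numbers: the opening, from 0 (shut) to 1 (fully open), then the shift along the tool's x, y, z in m, then the turn, a rotation vector about the tool's x, y, z in degrees. In form: [[claw, x, y, z, ax, ay, az], ...]. A call has 1 to 20 rows; each row is the pose to reach, as a shift and turn from the pose commanded when the call began, along the tool's axes at that moment; what a row does not reach only later rows make up. A row lasts 1/8 s, in which the tool goes at most 62.5 mm and 10.7 degrees, less where a joint would pass 70% of its speed; a pose out of reach is approached as far as the arm can. A call with a gripper value outside its range is refused whole. The fingers move at their own pace and stop on an object; the grip force is fixed at half the most. Time passes only in rows, so rows that repeat a pose let the fingers close. It gives the time, the measured TCP pose, the force, the opening and the grip force at its end, in the units of the state.
- bot.read_state(): the state, without advancing time (a new reading comes with each control period).
- viewer.capture(name): name is "side" or "top" or "wrist"; returns (picture, depth): 400x640x3 uint8, blue, green, red; 400x640 float32, m along the optical axis (not along the pixel's ray), 0 where there is no reading.
- viewer.camera_info(name): a dict with "fx", "fy", "cx", "cy" (pixels), "world_to_cam" (4x4, takes a point from world to camera coordinates). Camera axes: x right, y down, z forward; pixel columns grow to the right and rows downward; lengths in m; the calibration is good to about 2 mm. A picture is of the moment at which its call begins: read the wrist's pose just before it. camera_info takes no time and is no camera call; for the wrist camera it gives the pose at the moment of the call.
- workorder.hand_in(): hands the job in; it is judged then, once.
Trained networks look in the newest picture that a camera, given by its name, has taken for a name from the list of things; names that differ only in an ending like _2 or _b are one class to them, and where a whole thing is asked for, a point or a joint stands for the part that bears it (a point fixed in the world has none). Each returns a list of dicts, best first, with "p" (0 to 1); they miss things now and then, are a little off and sometimes report something else, mostly with a low value. They report only what shows in the picture. A call takes as long as a camera call. They do not tell look-alikes from the thing itself.
- models.outline_of(camera, thing): "mask" (400x640 bool, what is visible of it).
- models.tip_of(camera, thing): "xyz" ([x, y, z] in m, in world coordinates, good to about 4 mm: a listed point, or the origin of a listed thing).
The state is a dict: "time_s": time; "joint_positions": joint angles; "qvel": joint speeds; "tau": joint torques, N m; "position": TCP position; "tcp_rot": TCP orientation; "force": force on the tool from outside, world axes, zero at the start; "moment": the same for the moment, N m; "opening": opening from 0.0 (shut) to 1.0 (fully open); "grasp_force": force on a finger pad.
Only numpy, scipy, OpenCV 4.12 (cv2) and the standard library are available. Lean on these libraries where they do the work, as an engineer would, in place of code of your own. Each camera call takes 0.05 s, during which the arm holds its last target. There are 200 camera calls.

## Working session

There is one attempt and no reset: what is moved stays moved. The work goes in short steps, Python scripts to look and compute and a shell command to move; the robot and the scene stay as the last step left them, time stands still between calls to the robot, and variables do not carry over. Pictures are saved under pics/ and viewed, at most 10 in all, crops included, and the job is handed in when it is done.

```bash
mkdir -p pics; ls
python3 - <<'E'
from rig import bot, viewer, models
import cv2
s=bot.read_state();print(s['time_s'],s['position'],s['tcp_rot'],s['opening'])
for n in ['top','side']:
    im,d=viewer.capture(n);cv2.imwrite(f'pics/{n}0.png',im)
    for t in ['tray','tray_grip','tray_trough','orange','riser','coaster','tealight','remote','vase']:
        print(n,t,[(round(r['p'],2),[round(float(v),4) for v in r['xyz']]) for r in models.tip_of(n,t)])
E
```

```text
pics
0.0 [ 0.25630139 -0.56928945  0.23258572] [[ 9.11957491e-01  4.10284398e-01 -4.97006194e-04]
 [ 4.10284518e-01 -9.11955276e-01  2.04656670e-03]
 [ 3.86426966e-04 -2.07029578e-03 -9.99997782e-01]] 0.9983997917205019
top tray []
top tray_grip [(0.73, [0.5011, 0.3296, 0.1446])]
top tray_trough [(0.74, [0.4969, 0.3291, 0.02])]
top orange [(0.88, [0.4961, 0.2269, 0.0546]), (0.84, [0.352, 0.2122, 0.0477]), (0.67, [0.6311, 0.1904, 0.0332])]
top riser [(0.8, [0.5211, -0.2539, 0.0017])]
top coaster [(0.37, [0.501, 0.3249, -0.0037])]
top tealight [(0.84, [0.5746, 0.0176, 0.0024])]
top remote [(0.72, [0.7732, 0.1856, 0.0048])]
top vase [(0.86, [0.7892, -0.0892, 0.0009])]
side tray [(0.8, [0.5007, 0.3271, 0.0004])]
side tray_grip [(0.64, [0.4975, 0.3327, 0.1391])]
side tray_trough [(0.98, [0.5041, 0.3265, 0.0252])]
side orange [(0.68, [0.6259, 0.1821, 0.0351]), (0.63, [0.3574, 0.2063, 0.0508]), (0.59, [0.4952, 0.2251, 0.0509]), (0.56, [0.5035, 0.3226, 0.0283])]
side riser [(0.64, [0.5208, -0.2551, -0.0006]), (0.44, [0.5695, 0.0151, 0.0066])]
side coaster [(0.95, [0.5719, 0.016, 0.003])]
side tealight []
side remote [(0.78, [0.7747, 0.1865, 0.0004]), (0.17, [0.4955, 0.2296, 0.0531])]
side vase [(0.71, [0.7857, -0.0848, 0.0012])]
```

View pics/top0.png

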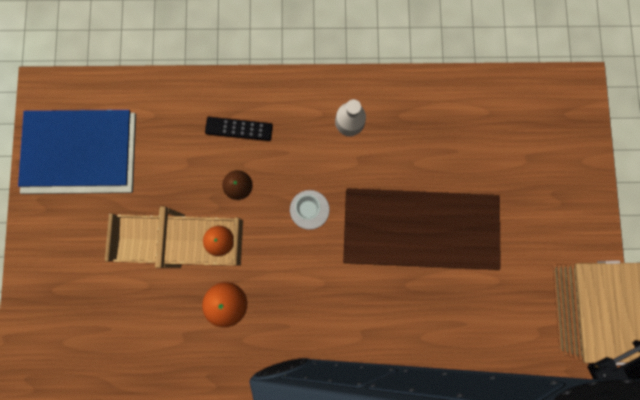

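View pics/side0.png

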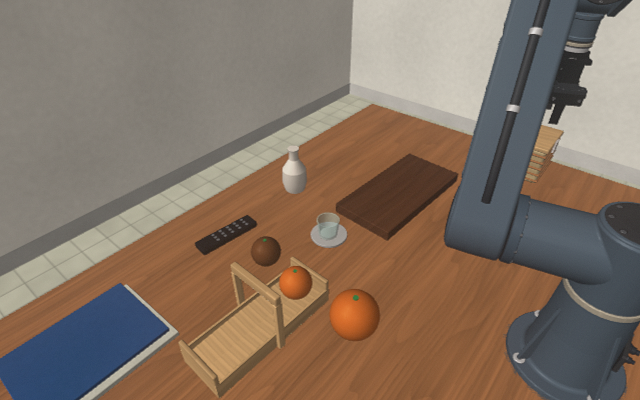

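The top view shows the tray centred near (172,240) with the orange at (218,240) on its right (-y) end. The riser is at (422,229), with the coaster and tealight at (310,209) between them. The look-alikes, both outside the tray, are a bigger orange at (225,304) and a brown ball at (237,184).

```bash
cat > h.py <<'E'
import numpy as np, cv2
from rig import bot, viewer, models
def cloud(n):
    im,d=viewer.capture(n);c=viewer.camera_info(n)
    v,u=np.mgrid[0:400,0:640]
    P=np.stack([(u-c['cx'])/c['fx']*d,(v-c['cy'])/c['fy']*d,d],-1)
    T=np.linalg.inv(c['world_to_cam'])
    return im,d,P@T[:3,:3].T+T[:3,3]
def rect(P,m):
    r=cv2.minAreaRect((P[m][:,:2]*1000).astype(np.float32)); return [np.round(x,1) for x in r],m.sum(),np.median(P[m][:,2])
E
python3 - <<'E'
from h import *
im,d,P=cloud('top'); X,Y,Z=P[...,0],P[...,1],P[...,2]; ok=d>0
k=np.ones((3,3),np.uint8)
def cl(m): return cv2.morphologyEx(m.astype(np.uint8),cv2.MORPH_OPEN,k)>0
print('table z',np.median(Z[ok&(abs(X-.65)<.05)&(abs(Y-.3)<.05)]))
print('riser',rect(P,cl(ok&(abs(Z-.03)<.008)&(abs(X-.52)<.15)&(abs(Y+.255)<.25)&(im.sum(-1)<200))))
t=ok&(abs(X-.5)<.085)&(abs(Y-.33)<.18)
print('tray',rect(P,cl(t&(Z>.03)&(Z<.075)&(abs(X-.5)<.075))))
print('bar',rect(P,t&(Z>.135)&(Z<.165)))
for lo,hi in[(.15,.19),(.46,.5)]:
    print('end',rect(P,t&(Z>.055)&(Z<.075)&(Y>lo)&(Y<hi)))
c=viewer.camera_info('top');print(np.linalg.inv(c['world_to_cam']),c['fx'])
for n,(x,y,r) in dict(big=(.352,.21,.08),brown=(.63,.19,.06),org=(.496,.226,.06)).items():
    m=ok&(np.hypot(X-x,Y-y)<r)&(Z>.02);print(n,Z[m].max(), rect(P,m&(Z>.03)))
E
```

```text
table z 0.00011234037532759089
riser ([array([ 521.9, -255.4]), array([369.5, 180.5]), np.float64(86.8)], np.int64(11640), np.float64(0.0300629019062425))
tray ([array([501.9, 326.3]), array([300.6, 127.4]), np.float64(87.3)], np.int64(1205), np.float64(0.058836634246504316))
bar ([array([501.4, 326.3]), array([ 16.1, 127.6]), np.float64(87.2)], np.int64(531), np.float64(0.15094357119310842))
end ([array([494.7, 183.1]), array([ 13.9, 108.1]), np.float64(88.1)], np.int64(257), np.float64(0.0649488088567558))
end ([array([507. , 470.3]), array([ 12.2, 108. ]), np.float64(87.0)], np.int64(276), np.float64(0.06493997197990409))
[[-0.01227266 -0.99035428  0.13801367  0.4328019 ]
 [-0.9998772   0.01080946 -0.01134641  0.00129878]
 [ 0.00974511 -0.13813597 -0.99036533  1.17264157]
 [ 0.          0.          0.          1.        ]] 482.6595661765632
big 0.10799235789215955 ([array([352.5, 205.2]), array([97.7, 99.2]), np.float64(77.7)], np.int64(1609), np.float64(0.08683675742458075))
brown 0.07613126059470643 ([array([628.9, 182.9]), array([69.3, 69.8]), np.float64(18.6)], np.int64(716), np.float64(0.06120514714699876))
org 0.09607397614769098 ([array([496.9, 225. ]), array([ 97.4, 110. ]), np.float64(87.3)], np.int64(1105), np.float64(0.07409036278283931))
```

```bash
cat >> h.py <<'E'
from scipy.optimize import least_squares
def orange(P,im,d,guess,rad=.07):
    hsv=cv2.cvtColor(im,cv2.COLOR_BGR2HSV)
    m=(d>0)&(hsv[...,0]<13)&(hsv[...,1]>190)&(hsv[...,2]>110)&(np.linalg.norm(P-guess,axis=-1)<rad)
    m=cv2.erode(m.astype(np.uint8),np.ones((3,3)))>0
    p=P[m]
    if len(p)<15: return None,len(p)
    f=least_squares(lambda c:np.linalg.norm(p-c,axis=1)-.036,guess,loss='soft_l1',f_scale=.002)
    return f.x,len(p)
E
python3 - <<'E'
from h import *
for n in ['top','side']:
    im,d,P=cloud(n); print(n,orange(P,im,d,np.array([.496,.226,.055])))
E
python3 -m jog '[[1,0.02,-0.02,0,0,0,0],[1,0.06,-0.06,0,0,0,1],[1,0.1,-0.1,0,0,0,3],[1,0.14,-0.14,0,0,0,5],[1,0.18,-0.18,0,0,0,8],[1,0.22,-0.22,0,0,0,11],[1,0.26,-0.255,0,0,0,14],[1,0.3,-0.29,0,0,0,17],[1,0.34,-0.325,0,0,0,20],[1,0.37,-0.36,0,0,0,22],[1,0.4,-0.4,0,0,0,24],[1,0.43,-0.44,0,0,0,26],[1,0.46,-0.49,0,0,0,26.8],[1,0.49,-0.54,0,0,0,26.8],[1,0.52,-0.585,0,0,0,26.8],[1,0.545,-0.63,0.005,0,0,26.8],[1,0.565,-0.67,0.01,0,0,26.8],[1,0.58,-0.7,0.015,0,0,26.8],[1,0.591,-0.716,0.022,0,0,26.8],[1,0.591,-0.716,0.022,0,0,26.8]]'
python3 -c "
from h import *
s=bot.read_state();print(s['time_s'],s['position'],s['tcp_rot'],s['joint_positions'],s['force'])
im,d=viewer.capture('wrist');cv2.imwrite('pics/w1.png',im)"
```

```text
top (array([0.49616971, 0.22308175, 0.05483483]), 315)
side (array([0.49642119, 0.22318923, 0.05594009]), 389)
time_s: 3.65
position: [0.5015, 0.3259, 0.2108]
tcp_rot: [[0.999, -0.043, -0.001], [-0.043, -0.999, -0.001], [-0.001, 0.001, -1.0]]
force: [0.5, 0.2, 0.1]
opening: 1.0
grasp_force: 0.0
3.65 [0.50147576 0.32592498 0.21076936] [[ 9.99057577e-01 -4.33942246e-02 -9.47769007e-04]
 [-4.33949848e-02 -9.99057676e-01 -7.96834448e-04]
 [-9.12297889e-04  8.37211915e-04 -9.99999233e-01]] [ 2.23362549e+01  2.96813239e+01  8.73817883e+01 -2.42325907e-02
  6.30044696e+01  1.14834377e+02] [0.45150301 0.22136268 0.14407073]
```

View pics/w1.png

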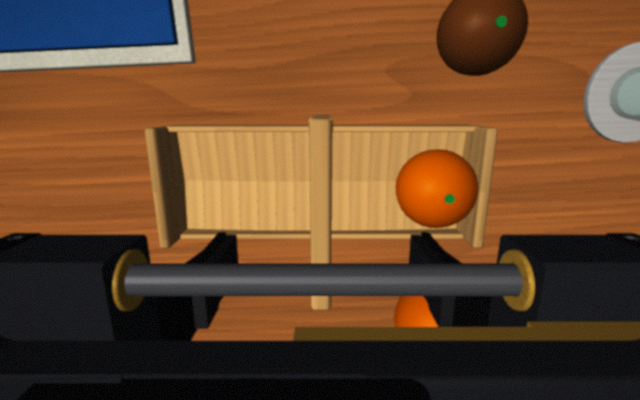

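The wrist view shows the bar at (320,210), centred between the fingers, with the orange at (437,187) clear of them. I'll descend and grip next.

```bash
python3 -m jog '[[1,0,0,0.015,0,0,0],[1,0,0,0.035,0,0,0],[1,0,0,0.055,0,0,0],[1,0,0,0.068,0,0,0],[1,0,0,0.075,0,0,0],[1,0,0,0.077,0,0,0],[0,0,0,0.077,0,0,0],[0,0,0,0.077,0,0,0],[0,0,0,0.077,0,0,0],[0,0,0,0.077,0,0,0],[0,0,0,0.077,0,0,0],[0,0,0,0.077,0,0,0]]'
python3 - <<'E'
from h import *
s=bot.read_state();print(s['time_s'],s['position'],s['tcp_rot'][:,2],s['force'])
for n in ['top','side','wrist']:
    im,d,P=cloud(n); print(n,orange(P,im,d,np.array([.496,.226,.055])))
cv2.imwrite('pics/w2.png',im)
E
```

```text
time_s: 5.2
position: [0.5016, 0.3255, 0.1346]
tcp_rot: [[0.999, -0.045, -0.0], [-0.045, -0.999, 0.0], [-0.0, -0.0, -1.0]]
force: [0.3, -0.8, 0.2]
opening: 0.404
grasp_force: 0.0
5.2 [0.50161897 0.32552239 0.13456332] [-6.55861332e-06  1.09959010e-05 -1.00000000e+00] [ 0.28211322 -0.82400155  0.22491514]
top (array([0.49675359, 0.22244295, 0.05490827]), 353)
side (array([0.49646927, 0.22324191, 0.05595752]), 347)
wrist (array([0.49805415, 0.22385011, 0.05373744]), 2234)
```

```bash
python3 -m jog '[[0,0,0,0,0,0,0],[0,0,0,0,0,0,0],[0,0,0,0,0,0,0],[0,0,0,0,0,0,0],[0,0,0,0,0,0,0],[0,0,0,0,0,0,0],[0,0,0,0,0,0,0]]'
python3 -m jog '[[0,0,0,-0.002,0,0,0],[0,0,0,-0.006,0,0,0],[0,0,0,-0.012,0,0,0],[0,0,0,-0.022,0,0,0],[0,0,0,-0.034,0,0,0],[0,0,0,-0.046,0,0,0],[0,0,0,-0.058,0,0,0],[0,0,0,-0.07,0,0,0],[0,0,0,-0.082,0,0,0],[0,0,0,-0.092,0,0,0],[0,0,0,-0.1,0,0,0],[0,0,0,-0.106,0,0,0],[0,0,0,-0.109,0,0,0],[0,0,0,-0.11,0,0,0],[0,0,0,-0.11,0,0,0],[0,0,0,-0.11,0,0,0]]'
python3 - <<'E'
from h import *
s=bot.read_state();print(s['time_s'],s['position'],s['tcp_rot'],s['force'],s['moment'])
g=np.array([.497,.223,.165])
for n in ['top','side','wrist']:
    im,d,P=cloud(n); print(n,orange(P,im,d,g))
    X,Y,Z=P[...,0],P[...,1],P[...,2]
    t=(d>0)&(abs(X-.5)<.045)&(Z>.165)&(Z<.19)
    for a in(.183,.470):
        m=t&(abs(Y-a)<.025)
        if a<.2: m&=abs(Y-a)<.012
        if m.sum()>20: print(m.sum(),np.percentile(Z[m],[50,75,90]), np.median(P[m],0))
cv2.imwrite('pics/w3.png',im)
E
```

```text
time_s: 6.22
position: [0.5017, 0.3255, 0.1346]
tcp_rot: [[0.999, -0.045, 0.0], [-0.045, -0.999, 0.0], [0.0, -0.0, -1.0]]
force: [0.8, 2.3, -1.2]
opening: 0.155
grasp_force: 30.0
time_s: 8.22
position: [0.5014, 0.3255, 0.2442]
tcp_rot: [[0.999, -0.045, -0.001], [-0.045, -0.999, -0.0], [-0.001, 0.0, -1.0]]
force: [0.2, 0.1, -5.3]
opening: 0.161
grasp_force: 30.0
8.225 [0.50142844 0.32545129 0.24418076] [[ 9.98990664e-01 -4.49121089e-02 -7.45965962e-04]
 [-4.49123176e-02 -9.98990898e-01 -2.65365339e-04]
 [-7.33295089e-04  2.98600556e-04 -9.99999687e-01]] [ 0.24922908  0.12257244 -5.29115212] [0.13660301 0.03368058 0.0132612 ]
top (array([0.49600201, 0.22087305, 0.1642338 ]), 437)
349 [0.17517796 0.17740329 0.18060115] [0.4974439  0.1813569  0.17517796]
61 [0.17489351 0.1760989  0.17757748] [0.46398693 0.46862898 0.17489351]
side (array([0.49604694, 0.22176046, 0.165126  ]), 434)
192 [0.17562515 0.17658015 0.17723472] [0.48846003 0.1834889  0.17562515]
377 [0.17620993 0.1771235  0.17792735] [0.49830161 0.47294936 0.17620993]
wrist (array([0.49771845, 0.22201595, 0.16323898]), 2567)
2333 [0.17387941 0.17456977 0.1751722 ] [0.51039509 0.18358107 0.17387941]
2167 [0.1743009  0.17514687 0.17570075] [0.51237634 0.46753928 0.1743009 ]
```

View pics/w3.png

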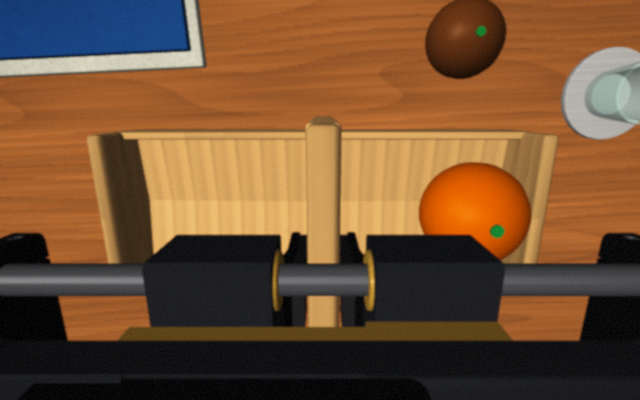

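The wrist view shows the tray gripped on its bar at (323,200), level, with the orange at (475,212) clearly measurable. I'll write a planner for the tilt rows.

```bash
cat > plan.py <<'E'
# usage: plan.py nframes nrows yt   measure the orange in the tray, suggest tilt rows
import sys
from h import *
k,N=int(sys.argv[1]),int(sys.argv[2]); yt=float(sys.argv[3]) if len(sys.argv)>3 else 0
def meas():
    s=bot.read_state();R,p=s['tcp_rot'],s['position']
    im,d,P=cloud('wrist'); Q=(P-p)@R          # tool frame
    best=(None,0)
    for g in np.arange(-.1,.11,.025):
        o=orange(Q,im,d,np.array([-.002,g,.077]),.055)
        if o[1]>best[1]: best=o
    o=orange(Q,im,d,best[0],.06)
    return s['time_s'],-o[0][1],np.arcsin(R[2,1]),o[1],o[0][[0,2]],s
M=[meas() for _ in range(k)]
for m in M: print('t %.3f y %.1f mm tilt %.2f deg n %d x,z %s'%(m[0],m[1]*1e3,np.degrees(m[2]),m[3],np.round(m[4]*1e3,1)))
t=np.array([m[0] for m in M]);y=np.array([m[1] for m in M])
v=np.polyfit(t,y,1)[0] if k>1 else 0.
s=bot.read_state();th0=np.arcsin(s['tcp_rot'][2,1]);y0=y.mean()+v*(s['time_s']-t.mean())
print('v %.1f mm/s now y %.1f at %.2f, tcp'%(v*1e3,y0*1e3,s['time_s']),s['position'].round(4),'f',s['force'].round(1))
if N:
    dt=.0125
    def sim(c):
        th=th0;y,w=y0,v;out=[];cp=th0
        for i,ci in enumerate(c):
            for j in range(10):
                cmd=cp+(ci-cp)*(j+1)/10; th+=(cmd-th)*dt/.08
                w+=dt*7*(y/1.6+th-.012*np.tanh(w/.004)); y+=w*dt
                if y<-.104: y,w=-.104,max(w,0)
                if y>.104: y,w=.104,min(w,0)
            cp=ci; out.append((y,w,th))
        return np.array(out)
    def cost(c):
        o=sim(c);dd=np.diff(np.r_[th0,c])
        return np.r_[(o[-1,0]-yt)/.003,o[-1,1]/.005,o[-1,2]/.005,(o[-3,0]-yt)/.006,dd/.02,np.maximum(abs(c)-.11,0)/.003,np.maximum(o[:,0]-.03,0)/.01]
    best=min((least_squares(cost,i,max_nfev=60) for i in (np.r_[np.full(N//2,.09),np.full(N-N//2,-.02)],np.zeros(N),np.full(N,th0/2))),key=lambda r:r.cost)
    o=sim(best.x); print('cost',best.cost)
    print('ax  ',np.round(-np.degrees(best.x-th0),1).tolist()); print('y mm',np.round(o[:,0]*1e3).tolist()); print('v   ',np.round(o[:,1]*1e3).tolist())
E
time python3 plan.py 2 20
```

```text
t 8.375 y -103.5 mm tilt 0.01 deg n 2576 x,z [ 0.9 81.1]
t 8.425 y -103.5 mm tilt 0.01 deg n 2575 x,z [ 0.8 81.1]
v -0.4 mm/s now y -103.6 at 8.47, tcp [0.5016 0.3255 0.2444] f [ 0.2  0.9 -4.9]
cost 3.6564904654400676
ax   [-1.1, -2.2, -3.3, -4.3, -5.1, -5.5, -5.5, -5.2, -4.7, -4.0, -3.3, -2.5, -1.7, -1.0, -0.4, 0.1, 0.4, 0.4, 0.2, -0.1]
y mm [-104.0, -104.0, -104.0, -104.0, -104.0, -103.0, -100.0, -95.0, -88.0, -79.0, -68.0, -56.0, -44.0, -33.0, -23.0, -14.0, -7.0, -3.0, -0.0, 0.0]
v    [0.0, 0.0, 0.0, 0.0, 4.0, 14.0, 30.0, 48.0, 65.0, 79.0, 89.0, 94.0, 94.0, 89.0, 78.0, 63.0, 46.0, 28.0, 11.0, 1.0]
real	0m3.821s
user	0m3.306s
sys	0m0.392s
```

```bash
python3 -m jog '[[0,0,0,0,-1.1,0,0],[0,0,0,0,-2.2,0,0],[0,0,0,0,-3.3,0,0],[0,0,0,0,-4.3,0,0],[0,0,0,0,-5.1,0,0],[0,0,0,0,-5.5,0,0],[0,0,0,0,-5.5,0,0],[0,0,0,0,-5.2,0,0],[0,0,0,0,-4.7,0,0]]' | grep time; python3 plan.py 2 14
```

```text
time_s: 9.6
t 9.600 y -87.7 mm tilt 4.67 deg n 2307 x,z [ 0.8 80.1]
t 9.650 y -84.7 mm tilt 4.66 deg n 2196 x,z [ 0.8 80. ]
v 59.3 mm/s now y -81.7 at 9.70, tcp [0.5017 0.3252 0.2446] f [-0.2 -0.1 -4.3]
cost 1.1230360870776328
ax   [1.1, 1.9, 2.6, 3.1, 3.5, 3.8, 4.0, 4.2, 4.4, 4.5, 4.6, 4.6, 4.7, 4.7]
y mm [-73.0, -64.0, -53.0, -44.0, -34.0, -26.0, -19.0, -13.0, -8.0, -5.0, -2.0, -0.0, 0.0, 0.0]
v    [74.0, 81.0, 81.0, 77.0, 70.0, 62.0, 53.0, 44.0, 35.0, 26.0, 17.0, 8.0, 1.0, 0.0]
```

```bash
python3 -m jog '[[0,0,0,0,1.1,0,0],[0,0,0,0,1.9,0,0],[0,0,0,0,2.6,0,0],[0,0,0,0,3.1,0,0],[0,0,0,0,3.5,0,0],[0,0,0,0,3.8,0,0]]' | grep time; python3 plan.py 2 9
```

```text
time_s: 10.45
t 10.450 y -58.2 mm tilt 0.88 deg n 1804 x,z [ 0.7 78.7]
t 10.500 y -58.5 mm tilt 0.88 deg n 1836 x,z [ 0.8 78.6]
v -6.2 mm/s now y -58.8 at 10.55, tcp [0.5016 0.3254 0.2446] f [ 0.7  0.2 -4.5]
cost 13.584469238921688
ax   [-3.6, -4.9, -4.1, -2.1, 0.2, 2.0, 2.7, 1.8, 0.5]
y mm [-60.0, -58.0, -53.0, -43.0, -31.0, -18.0, -9.0, -4.0, -2.0]
v    [-2.0, 21.0, 59.0, 92.0, 104.0, 92.0, 61.0, 27.0, 4.0]
```

Run:
```python
import numpy as np
from scipy.optimize import least_squares
c=np.radians([0,1.1,2.2,3.3,4.3,5.1,5.5,5.5,5.2,4.7,4.7,3.6-.03,2.8,2.1,1.6,1.2,.9,.9]);tt=np.r_[np.arange(10)*.125,1.225,1.225+np.arange(1,7)*.125,3]
def sim(p):
    g,r,lag,b=p;y,w,th=-.1037,0,0;dt=.005;o=[]
    for i in range(int(2.1/dt)):
        t=i*dt;cmd=np.interp(t-lag,tt,c)
        for q in (1.125,1.175,1.975,2.025):
            if abs(t-q)<dt/2:o.append(y)
        w+=dt*g*(y/1.6+cmd+b-r*np.tanh(w/.003));y+=w*dt
        if y<-.1037:y,w=-.1037,max(w,0)
    return np.array(o)
m=np.array([-87.7,-84.7,-58.2,-58.5])
for lag in(0.02,.05,.08):
  for b in(0,):
    f=least_squares(lambda p:np.r_[sim((p[0],p[1],lag,p[2]))*1e3-m,(p[0]-7)/.5,(p[1]-.012)/.006,p[2]/.004],[7,.012,0]);print(lag,f.x,f.cost,sim((f.x[0],f.x[1],lag,f.x[2]))*1e3)
```

```text
0.02 [ 7.50750421e+00  1.79656736e-02 -3.36999499e-04] 7.713631791150984 [-90.06589277 -87.45636938 -57.89307904 -58.16516927]
0.05 [7.66085791e+00 1.92779429e-02 7.45564782e-04] 17.94741381766106 [-91.46943418 -88.94447826 -57.80199263 -57.99091476]
0.08 [7.73414275e+00 2.05250201e-02 1.86130475e-03] 32.06452803223592 [-92.84054469 -90.41810666 -57.73296211 -57.86926978]
```

```bash
sed -i 's#dt/.08#min(1,dt/.02)#; s/dt\*7\*/dt*7.3*/; s/-.012\*np.tanh/-.0175*np.tanh/' plan.py; python3 plan.py 1 14
```

```text
t 10.550 y -59.0 mm tilt 0.90 deg n 1836 x,z [ 0.8 78.7]
v 0.0 mm/s now y -59.0 at 10.60, tcp [0.5016 0.3255 0.2445] f [-0.7  0.3 -5.5]
cost 2.1110303901275618
ax   [-1.1, -2.1, -2.8, -3.1, -3.0, -2.6, -2.0, -1.4, -0.7, -0.0, 0.5, 0.9, 1.0, 0.9]
y mm [-59.0, -59.0, -59.0, -57.0, -53.0, -47.0, -40.0, -31.0, -23.0, -15.0, -8.0, -3.0, -0.0, 0.0]
v    [-2.0, 3.0, 9.0, 22.0, 38.0, 53.0, 63.0, 68.0, 67.0, 60.0, 48.0, 31.0, 14.0, 1.0]
```

```bash
python3 -m jog '[[0,0,0,0,-1.1,0,0],[0,0,0,0,-2.1,0,0],[0,0,0,0,-2.8,0,0],[0,0,0,0,-3.1,0,0],[0,0,0,0,-3.0,0,0],[0,0,0,0,-2.6,0,0],[0,0,0,0,-2.0,0,0]]' | grep time; python3 plan.py 2 9
```

```text
time_s: 11.48
t 11.475 y -45.5 mm tilt 2.87 deg n 1842 x,z [ 0.7 78.2]
t 11.525 y -42.5 mm tilt 2.86 deg n 1777 x,z [ 0.8 78. ]
v 58.9 mm/s now y -39.6 at 11.57, tcp [0.5016 0.3251 0.2446] f [ 0.2 -0.1 -5.5]
cost 0.5157422277724575
ax   [0.8, 1.3, 1.8, 2.1, 2.3, 2.5, 2.7, 2.8, 2.9]
y mm [-32.0, -24.0, -17.0, -11.0, -6.0, -3.0, -0.0, 0.0, 0.0]
v    [62.0, 60.0, 53.0, 45.0, 35.0, 23.0, 11.0, 1.0, 0.0]
```

```bash
python3 -m jog '[[0,0,0,0,0.8,0,0],[0,0,0,0,1.3,0,0],[0,0,0,0,1.8,0,0],[0,0,0,0,2.1,0,0]]' | grep time; python3 plan.py 2 7
```

```text
time_s: 12.08
t 12.075 y -26.0 mm tilt 0.78 deg n 1737 x,z [33.2 23.4]
t 12.125 y -30.1 mm tilt 0.78 deg n 1731 x,z [34.5 23.5]
v -82.8 mm/s now y -34.2 at 12.18, tcp [0.5017 0.3254 0.2446] f [ 0.2  0.6 -4.6]
cost 19.58890797271038
ax   [-4.5, -5.5, -3.9, -1.0, 1.6, 2.5, 0.9]
y mm [-42.0, -42.0, -35.0, -24.0, -13.0, -6.0, -4.0]
v    [-41.0, 28.0, 77.0, 96.0, 78.0, 37.0, 5.0]
```

```bash
python3 - <<'E'
s=open('plan.py').read()
a=s.index("    best=(None,0)");b=s.index("    return s['time_s']")
s=s[:a]+'''    hsv=cv2.cvtColor(im,cv2.COLOR_BGR2HSV)
    m=(d>0)&(hsv[...,0]<13)&(hsv[...,1]>190)&(hsv[...,2]>110)&(abs(Q[...,0])<.045)&(abs(Q[...,1])<.145)&(abs(Q[...,2]-.078)<.045)
    q=Q[cv2.erode(m.astype(np.uint8),np.ones((3,3)))>0]
    c=lambda y:np.array([.0008,y,.0775+y*y/3.2])
    f=min((least_squares(lambda u:np.linalg.norm(q-c(u[0]),axis=1)-.036,[g],loss='soft_l1',f_scale=.002) for g in np.median(q[:,1])+np.array([-.03,0,.03])),key=lambda r:r.cost)
    o=(c(f.x[0]),len(q)); cv2.imwrite('pics/last.png',im)
'''+s[b:]
open('plan.py','w').write(s)
E
python3 plan.py 2 10
```

```text
t 12.175 y -12.9 mm tilt 0.80 deg n 1654 x,z [ 0.8 77.6]
t 12.225 y -11.9 mm tilt 0.80 deg n 1638 x,z [ 0.8 77.5]
v 20.8 mm/s now y -10.8 at 12.28, tcp [0.5017 0.3255 0.2446] f [ 0.4 -1.1 -4.3]
cost 0.12636478228173276
ax   [-0.3, -0.4, -0.4, -0.3, -0.2, -0.0, 0.2, 0.4, 0.6, 0.8]
y mm [-9.0, -7.0, -6.0, -4.0, -3.0, -1.0, -1.0, -0.0, -0.0, -0.0]
v    [14.0, 12.0, 12.0, 12.0, 11.0, 9.0, 5.0, 2.0, 1.0, 0.0]
```

```bash
python3 -m jog '[[0,0,0,0,-0.2,0,0],[0,0,0,0,-0.3,0,0],[0,0,0,0,-0.3,0,0],[0,0,0,0,-0.2,0,0],[0,0,0,0,0,0,0],[0,0,0,0,0.2,0,0],[0,0,0,0,0.5,0,0],[0,0,0,0,0.8,0,0]]' | grep time; python3 plan.py 2 8
```

```text
time_s: 13.28
t 13.275 y -1.9 mm tilt -0.02 deg n 1309 x,z [ 0.8 77.5]
t 13.325 y -1.8 mm tilt -0.02 deg n 1326 x,z [ 0.8 77.5]
v 2.1 mm/s now y -1.7 at 13.38, tcp [0.5016 0.3254 0.2446] f [-0.   0.5 -3.6]
cost 0.0790963894258293
ax   [-0.2, -0.4, -0.5, -0.5, -0.4, -0.3, -0.2, -0.0]
y mm [-2.0, -2.0, -1.0, -1.0, -1.0, -1.0, -1.0, -1.0]
v    [0.0, 1.0, 2.0, 2.0, 2.0, 1.0, 1.0, 0.0]
```

View pics/last.png

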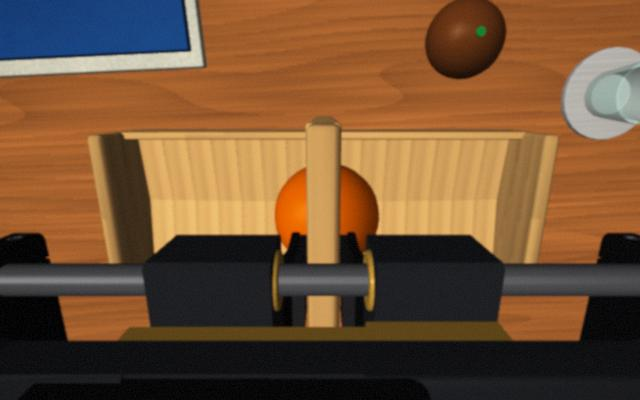

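The picture shows the orange at (327,210), right under the bar and in the middle. I'll hold there for over 3 seconds.

```bash
python3 -m jog '[[0,0,0,0,0,0,0],[0,0,0,0,0,0,0],[0,0,0,0,0,0,0],[0,0,0,0,0,0,0],[0,0,0,0,0,0,0],[0,0,0,0,0,0,0],[0,0,0,0,0,0,0],[0,0,0,0,0,0,0],[0,0,0,0,0,0,0],[0,0,0,0,0,0,0],[0,0,0,0,0,0,0],[0,0,0,0,0,0,0],[0,0,0,0,0,0,0],[0,0,0,0,0,0,0],[0,0,0,0,0,0,0]]' |grep time; python3 plan.py 1 0
python3 -m jog '[[0,0,0,0,0,0,0],[0,0,0,0,0,0,0],[0,0,0,0,0,0,0],[0,0,0,0,0,0,0],[0,0,0,0,0,0,0],[0,0,0,0,0,0,0],[0,0,0,0,0,0,0],[0,0,0,0,0,0,0],[0,0,0,0,0,0,0],[0,0,0,0,0,0,0],[0,0,0,0,0,0,0],[0,0,0,0,0,0,0],[0,0,0,0,0,0,0],[0,0,0,0,0,0,0]]' |grep time; python3 plan.py 1 0
python3 - <<'E'
from h import *
s=bot.read_state();R=s['tcp_rot'];yaw=np.degrees(np.arctan2(R[1,0],R[0,0]))
print('yaw',yaw)
for u in range(1,60,1):pass
s5=lambda t:10*t**3-15*t**4+6*t**5
D=R.T@(np.array([.5219,-.2554,s['position'][2]])-s['position']);print('tool delta',D)
print(np.round(s5(np.arange(1,41)/40),3).tolist())
E
```

```text
time_s: 15.25
t 15.250 y -1.8 mm tilt -0.00 deg n 1286 x,z [ 0.8 77.5]
v 0.0 mm/s now y -1.8 at 15.30, tcp [0.5016 0.3255 0.2445] f [-1.   0.5 -5.6]
time_s: 17.05
t 17.050 y -1.8 mm tilt -0.00 deg n 1333 x,z [ 0.8 77.5]
v 0.0 mm/s now y -1.8 at 17.10, tcp [0.5017 0.3255 0.2445] f [ 0.4  0.5 -4.2]
yaw -2.5772073896261447
tool delta [ 4.63411722e-02  5.79411736e-01 -2.24714291e-05]
[0.0, 0.001, 0.004, 0.009, 0.016, 0.027, 0.041, 0.058, 0.079, 0.104, 0.132, 0.163, 0.198, 0.235, 0.275, 0.317, 0.361, 0.407, 0.453, 0.5, 0.547, 0.593, 0.639, 0.683, 0.725, 0.765, 0.802, 0.837, 0.868, 0.896, 0.921, 0.942, 0.959, 0.973, 0.984, 0.991, 0.996, 0.999, 1.0, 1.0]
```

```bash
python3 -m jog '[[0,0,0,0,0,0,0],[0,0,0.0003,0,0,0,0],[0,0.0001,0.0012,0,0,0,0],[0,0.0002,0.0026,0,0,0,0],[0,0.0004,0.0046,0,0,0,0],[0,0.0006,0.0078,0,0,0,0],[0,0.001,0.012,0,0,0,0],[0,0.0014,0.017,0,0,0,0],[0,0.0018,0.023,0,0,0,0],[0,0.0024,0.030,0,0,0,0],[0,0.003,0.0382,0,0,0,0],[0,0.0038,0.0473,0,0,0,0],[0,0.0046,0.0574,0,0,0,0],[0,0.0054,0.0682,0,0,0,0],[0,0.0064,0.0798,0,0,0,0],[0,0.0074,0.092,0,0,0,0],[0,0.0084,0.1047,0,0,0,0],[0,0.0094,0.118,0,0,0,0],[0,0.0105,0.1314,0,0,0,0],[0,0.0115,0.145,0,0,0,0]]' | grep -E 'time|position' ; python3 -m jog '[[0,0.001,0.0136,0,0,0,0],[0,0.0021,0.027,0,0,0,0],[0,0.0031,0.0403,0,0,0,0],[0,0.0041,0.053,0,0,0,0],[0,0.0051,0.0652,0,0,0,0],[0,0.0061,0.0768,0,0,0,0],[0,0.0069,0.0876,0,0,0,0],[0,0.0077,0.0977,0,0,0,0],[0,0.0085,0.1068,0,0,0,0],[0,0.0091,0.115,0,0,0,0],[0,0.0097,0.122,0,0,0,0],[0,0.0101,0.128,0,0,0,0],[0,0.0105,0.133,0,0,0,0],[0,0.0109,0.1372,0,0,0,0],[0,0.0111,0.1404,0,0,0,0],[0,0.0113,0.1424,0,0,0,0],[0,0.0114,0.1438,0,0,0,0],[0,0.0115,0.1447,0,0,0,0],[0,0.0115,0.145,0,0,0,0],[0,0.0115,0.145,0,0,0,0]]' | grep -E 'time|position|rot'; python3 plan.py 2 0
```

```text
time_s: 19.6
position: [0.5067, 0.1792, 0.2446]
time_s: 22.1
position: [0.5116, 0.0348, 0.2445]
tcp_rot: [[0.999, -0.045, -0.0], [-0.045, -0.999, 0.0], [-0.0, -0.0, -1.0]]
t 22.100 y -2.8 mm tilt -0.00 deg n 1259 x,z [ 0.8 77.5]
t 22.150 y -2.6 mm tilt -0.00 deg n 1325 x,z [ 0.8 77.5]
v 2.4 mm/s now y -2.5 at 22.20, tcp [0.5116 0.0349 0.2445] f [ 0.5 -0.3 -4.7]
```

```bash
python3 -m jog '[[0,0,0,0,0,0,0],[0,0,0.0003,0,0,0,0],[0,0.0001,0.0012,0,0,0,0],[0,0.0002,0.0026,0,0,0,0],[0,0.0004,0.0046,0,0,0,0],[0,0.0006,0.0078,0,0,0,0],[0,0.001,0.012,0,0,0,0],[0,0.0014,0.017,0,0,0,0],[0,0.0018,0.023,0,0,0,0],[0,0.0024,0.030,0,0,0,0],[0,0.003,0.0382,0,0,0,0.1],[0,0.0038,0.0473,0,0,0,0.1],[0,0.0046,0.0574,0,0,0,0.2],[0,0.0054,0.0682,0,0,0,0.2],[0,0.0064,0.0798,0,0,0,0.3],[0,0.0074,0.092,0,0,0,0.4],[0,0.0084,0.1047,0,0,0,0.4],[0,0.0094,0.118,0,0,0,0.5],[0,0.0105,0.1314,0,0,0,0.6],[0,0.0115,0.145,0,0,0,0.6]]' | grep -E 'time|position' ; python3 -m jog '[[0,0.001,0.0136,0,0,0,0],[0,0.0021,0.027,0,0,0,0],[0,0.0031,0.0403,0,0,0,0],[0,0.0041,0.053,0,0,0,0],[0,0.0051,0.0652,0,0,0,0],[0,0.0061,0.0768,0,0,0,0],[0,0.0069,0.0876,0,0,0,0],[0,0.0077,0.0977,0,0,0,0],[0,0.0085,0.1068,0,0,0,0],[0,0.0091,0.115,0,0,0,0],[0,0.0097,0.122,0,0,0,0],[0,0.0101,0.128,0,0,0,0],[0,0.0105,0.133,0,0,0,0],[0,0.0109,0.1372,0,0,0,0],[0,0.0111,0.1404,0,0,0,0],[0,0.0113,0.1424,0,0,0,0],[0,0.0114,0.1438,0,0,0,0],[0,0.0115,0.1447,0,0,0,0],[0,0.0115,0.145,0,0,0,0],[0,0.0115,0.145,0,0,0,0]]' | grep -E 'time|position|rot'; python3 plan.py 2 0
python3 - <<'E'
from h import *
s=bot.read_state();p=s['position'];R=s['tcp_rot'];print('yaw',np.degrees(np.arctan2(R[1,0],R[0,0])))
im,d,P=cloud('top');cv2.imwrite('pics/top3.png',im);im,d,P=cloud('side');cv2.imwrite('pics/side3.png',im)
E
```

```text
time_s: 24.7
position: [0.5166, -0.1115, 0.2445]
time_s: 27.2
position: [0.52, -0.2559, 0.2445]
tcp_rot: [[0.998, -0.055, -0.0], [-0.055, -0.998, 0.0], [-0.0, -0.0, -1.0]]
t 27.200 y -3.1 mm tilt -0.00 deg n 1151 x,z [ 0.8 77.5]
t 27.250 y -3.0 mm tilt -0.00 deg n 1210 x,z [ 0.8 77.5]
v 0.4 mm/s now y -3.0 at 27.30, tcp [ 0.52   -0.2559  0.2445] f [-0.4 -0.3 -4.5]
yaw -3.17389419157903
```

View pics/top3.png

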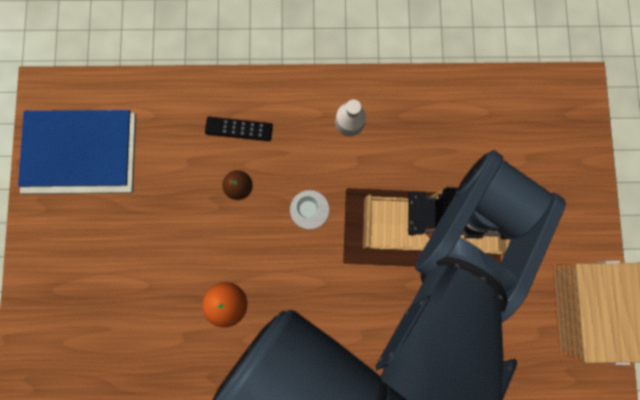

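The top view shows the tray above the riser at (435,225), clear of the coaster and tealight. I'll lower it slowly.

```bash
python3 -m jog '[[0,0,0,0.001,0,0,0],[0,0.0005,0,0.003,0,0,0],[0,0.001,0,0.007,0,0,0],[0,0.0015,0,0.012,0,0,0],[0,0.002,0,0.018,0,0,0],[0,0.002,0,0.024,0,0,0],[0,0.002,0,0.030,0,0,0],[0,0.002,0,0.036,0,0,0],[0,0.002,0,0.042,0,0,0],[0,0.002,0,0.048,0,0,0],[0,0.002,0,0.053,0,0,0],[0,0.002,0,0.058,0,0,0],[0,0.002,0,0.062,0,0,0],[0,0.002,0,0.066,0,0,0],[0,0.002,0,0.069,0,0,0],[0,0.002,0,0.072,0,0,0],[0,0.002,0,0.074,0,0,0],[0,0.002,0,0.0755,0,0,0],[0,0.002,0,0.0765,0,0,0],[0,0.002,0,0.077,0,0,0]]' | grep -E 'time|position'
python3 plan.py 1 0
python3 -m jog '[[0,0,0,0.0005,0,0,0],[0,0,0,0.001,0,0,0],[0,0,0,0.0014,0,0,0],[0,0,0,0.0018,0,0,0],[0,0,0,0.0022,0,0,0],[0,0,0,0.0025,0,0,0]]' | grep -E 'time|position|force'
python3 plan.py 1 0
```

```text
time_s: 29.9
position: [0.522, -0.2562, 0.1676]
t 29.900 y -2.9 mm tilt 0.00 deg n 1158 x,z [ 0.8 77.5]
v 0.0 mm/s now y -2.9 at 29.95, tcp [ 0.522  -0.2561  0.1675] f [-0.4  0.3 -4.9]
time_s: 30.7
position: [0.522, -0.2561, 0.165]
force: [0.3, -0.1, -4.7]
grasp_force: 30.0
t 30.700 y -3.0 mm tilt -0.00 deg n 1132 x,z [ 0.8 77.5]
v 0.0 mm/s now y -3.0 at 30.75, tcp [ 0.522  -0.2561  0.165 ] f [ 0.6 -0.1 -5.3]
```

Not in contact yet (-5 N is the payload), so I'll creep lower.

```bash
for i in 1; do python3 -m jog '[[0,0,0,0.0003,0,0,0],[0,0,0,0.0006,0,0,0],[0,0,0,0.0009,0,0,0]]' | grep -E 'time|position|^force'; python3 -m jog '[[0,0,0,0.0002,0,0,0],[0,0,0,0.0004,0,0,0],[0,0,0,0.0004,0,0,0]]' | grep -E 'time|position|^force'; done; python3 plan.py 1 0
```

```text
time_s: 31.12
position: [0.522, -0.2562, 0.1646]
force: [-0.6, 0.9, 0.4]
time_s: 31.5
position: [0.522, -0.2561, 0.1645]
force: [-2.9, 2.6, 6.0]
t 31.500 y -3.1 mm tilt 0.02 deg n 1083 x,z [ 0.8 77.5]
v 0.0 mm/s now y -3.1 at 31.55, tcp [ 0.522  -0.2561  0.1645] f [-3.1  1.3  5.2]
```

```bash
python3 -m jog '[[0,0,0,-0.0003,0,0,0],[0.2,0,0,-0.0003,0,0,0],[0.25,0,0,-0.0003,0,0,0],[0.35,0,0,-0.0003,0,0,0],[0.5,0,0,-0.0003,0,0,0],[0.6,0,0,-0.0003,0,0,0],[0.6,0,0,-0.0003,0,0,0],[0.6,0,0,-0.0003,0,0,0],[0.6,0,0,-0.0003,0,0,0]]' | grep -E 'time|position|force|open'; python3 plan.py 2 0
```

```text
time_s: 32.67
position: [0.522, -0.2561, 0.1641]
force: [-0.3, -0.5, 0.9]
opening: 0.596
grasp_force: 0.0
t 32.675 y -3.7 mm tilt 0.00 deg n 1662 x,z [ 0.8 77.5]
t 32.725 y -3.8 mm tilt 0.00 deg n 1658 x,z [ 0.8 77.5]
v -0.7 mm/s now y -3.8 at 32.77, tcp [ 0.522  -0.2561  0.1641] f [-0.1 -0.3  0.4]
```

Released. I'll back straight up, then aside so the top camera can check.

```bash
python3 -m jog '[[0.6,0,0,-0.003,0,0,0],[0.6,0,0,-0.01,0,0,0],[0.6,0,0,-0.02,0,0,0],[0.6,0,0,-0.035,0,0,0],[0.6,0,0,-0.055,0,0,0],[0.6,0,0,-0.075,0,0,0],[0.6,0,0,-0.095,0,0,0],[0.6,0,0,-0.11,0,0,0],[0.6,-0.005,0.02,-0.12,0,0,0],[0.6,-0.01,0.05,-0.125,0,0,0],[0.6,-0.02,0.09,-0.125,0,0,0],[0.6,-0.035,0.13,-0.125,0,0,0],[0.6,-0.05,0.17,-0.125,0,0,0],[0.6,-0.065,0.21,-0.125,0,0,0],[0.6,-0.08,0.25,-0.125,0,0,0],[0.6,-0.09,0.27,-0.125,0,0,0],[0.6,-0.09,0.27,-0.125,0,0,0]]' | grep -E 'time|position|^force'
python3 - <<'E'
from h import *
im,d,P=cloud('top');cv2.imwrite('pics/top4.png',im)
X,Y,Z=P[...,0],P[...,1],P[...,2];t=(d>0)&(abs(X-.522)<.075)&(abs(Y+.255)<.17)
print('bar',rect(P,t&(Z>.165)&(Z<.195)));print('tray',rect(P,t&(Z>.05)&(Z<.11)))
for lo,hi in[(-.42,-.385),(-.125,-.1)]: print('end',rect(P,t&(Z>.088)&(Z<.105)&(Y>lo)&(Y<hi)))
for n in['top','side']:
    if n=='side': im,d,P=cloud(n)
    print(n,orange(P,im,d,np.array([.522,-.26,.088])))
for k in ['tealight','coaster','remote','vase']:
    for n in ['top','side']: print(k,n,[np.round(r['xyz'],3) for r in models.tip_of(n,k)][:1])
E
```

```text
time_s: 34.9
position: [0.4158, -0.522, 0.2885]
force: [0.3, 0.8, -0.1]
bar ([array([ 521.4, -256. ]), array([ 14.8, 129.1]), np.float64(87.1)], np.int64(536), np.float64(0.18108925478585386))
tray ([array([ 520.8, -255.7]), array([299.2, 128.4]), np.float64(86.5)], np.int64(4992), np.float64(0.0557987337118816))
end ([array([ 513.9, -399.9]), array([ 10.4, 108.3]), np.float64(86.5)], np.int64(244), np.float64(0.09517736607637906))
end ([array([ 528.6, -111.9]), array([ 10.3, 107.9]), np.float64(86.8)], np.int64(229), np.float64(0.0954362401478086))
top (array([ 0.52149768, -0.26115632,  0.08829677]), 326)
side (array([ 0.52165696, -0.2601491 ,  0.08933316]), 190)
tealight top [array([0.575, 0.018, 0.005])]
tealight side [array([0.571, 0.015, 0.006])]
coaster top [array([0.571, 0.016, 0.002])]
coaster side [array([0.57 , 0.017, 0.003])]
remote top [array([0.775, 0.185, 0.001])]
remote side [array([ 0.771,  0.188, -0.003])]
vase top [array([ 0.79 , -0.091, -0.002])]
vase side [array([ 0.522, -0.257,  0.087])]
```

View pics/top4.png

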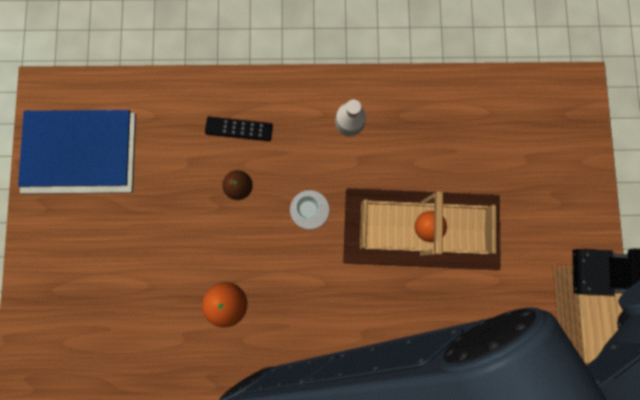

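The tray sits centred on the riser at (428,228), with the orange near the middle at (431,226). The other objects haven't moved and the arm is clear, so I'm handing in.

```bash
python3 -c "
from rig import workorder
print(workorder.hand_in())"
```

```text
the job is handed in; nothing more can be done
None
```

Job handed in at about 35 s: the tray sits square on the riser, within about 1 mm of its centre, the orange is at rest about 5 mm from the middle, the bystanders have not moved, and the arm is clear.

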